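Lever stop check on two vial crimpers

TASK

Two hand crimpers for vial caps lie side by side in bench cradles, and the stop screw of one of them has been backed out. With the backs or tips of the fingers, gripping nothing, press each one's moving lever in towards its fixed bar, gently but as far as it will go, to find out which lever stops short of the bar and which comes right up to it. Finish while holding in the lever that stops short, so that its gap can be measured, with the other lever sprung back open; do not touch the fixed bars, and leave the cup and vials alone.

Things in the scene. Friction and masses are not known exactly. Their poses are not given: they have to be found in the camera images.
- crimper_a: One of two alike vial crimpers lying on their sides in cradles screwed to the bench; they swap places between runs. Origin on the bench under its aluminium head (top 91 mm high); z up. Two black-sleeved handles, level, centre 70 mm high, reach 170 mm along own -x (roughly towards the robot). The handle on the own -y side (robot's right) is the moving lever, pressed towards own +y
- crimper_b: The other crimper, alike in every measure, with the same frame. Which of the two has the working stop is not known: it shows when the levers are pressed in
- bar_a: Fixed bar of crimper_a, not to be touched: along own x to 170 mm from the origin on the -x side, centreline at y = -12 mm, centre 70 mm above the bench; its sleeve is 14 mm thick and 19 mm tall (22 mm at its end). Its frame is that of crimper_a
- bar_b: Fixed bar of crimper_b, the same as bar_a. Its frame is that of crimper_b. Not to be touched
- grip_a: Black sleeve of crimper_a's moving lever, the part to press: 102 to 204 mm from the hinge pin, 14 mm thick, 19 mm tall (22 at its end), centre 70 mm high. Origin on the pin: x 34, y -27, z 70 mm in the crimper's frame. Turns with the lever; parallel to the crimper's frame when open, and in its own frame the sleeve always points along -x turned 0.32 rad towards -y
- grip_b: Black sleeve of crimper_b's moving lever, the same as grip_a
- lever_a (a joint): Angle of crimper_a's lever, rad: 0 open, growing as pressed in (clockwise from above about the pin). At 0.32 its sleeve is parallel to the bar's and against it (under 2 mm apart); a lever with its stop screw set halts hard at about 0.25, leaving a gap of 13 mm at the press point. A spring reopens it: at the press point 2.5 N starts it, 4.8 N at 0.25, 5.5 N at 0.32
- lever_b (a joint): Angle of crimper_b's lever, meaning as for lever_a. One of the two levers halts at 0.25, the other goes on to the bar at 0.32
- press_a (a point): Point to press on lever a: outer face (away from the bar) of its sleeve, 174 mm from the pin and 30 mm short of the sleeve's end, 70 mm above the bench. It moves with the lever, 55 mm along its arc from open to the bar. At least 60 mm outside the lever is free for fingers
- press_b (a point): Point to press on lever b, the same as press_a
- cup_front: Loose specimen cup with a white lid, 62 mm across, 70 mm high, standing between the two crimpers; origin under its centre. To be left alone
- vial_0: Loose brown vial with a blue cap, 22 mm across, 48 mm high, standing behind the crimpers; origin under its centre. To be left alone
- vial_1: Loose brown vial with a red cap, 22 mm across, 48 mm high, standing behind the crimpers; origin under its centre. To be left alone

How it is judged:
On the way:
1. the lever without a stop has been pressed by the fingers right up to its bar (value of joint lever_b above 0.295 rad and contact force between the fingers and grip_b above 1.5 N), for 0.2 s.
At the end, for the whole second after the job is handed in: The lever that stops short of its bar is held in against its stop by the fingers (within 0.02 rad, pressed with 2 to 40 N), and the other lever, which was pressed right up to its bar on the way, has sprung back open (under 0.04 rad) (value of joint lever_a above 0.23 rad and contact force between the fingers and grip_a between 2 and 40 N and value of joint lever_b below 0.04 rad); the arm keeps its last pose, push and grip.
It fails at once if a lever is forced: more than 45 N between the fingers and a lever's sleeve (contact force between the fingers and grip_a above 45 N or contact force between the fingers and grip_b above 45 N).
It fails at once if a fixed bar is touched (over 2 N), as happens when a lever is pinched or lever and bar are squeezed together (contact force between any of the fingers, the arm and bar_a above 2 N or contact force between any of the fingers, the arm and bar_b above 2 N).
It fails at once if the cup or a vial is lifted, carried or pushed more than 15 mm (distance of any of cup_front, vial_0, vial_1 from where it was at the start of the episode above 0.015 m).
It also fails if it takes over 72 s, if anything falls off the work surface, if the arm or the gripper's body presses on something with over 40 N, if the wrist force passes 120 N, or if a joint passes its speed limit or range.

ROBOT

A 6-joint arm with a two-finger parallel gripper is mounted at the origin on a cart in front of the work surface, level with it; the furniture and walls round the work are solid. World frame = base frame: x ahead of the robot, y to its left, z up, the work surface at z = 0. Lengths are in m, angles in rad, forces in N, time in s.
With the tool pointing down it reaches from about 0.35 to 0.975 m from the base axis. Payload 4.9 kg.
Tool frame: the origin (TCP) lies on the front face of the gripper's body, between the roots of the fingers; the fingertips stand ctrl.tip_extent ahead of it and the grasp point (between the pads) lies 54 mm ahead of it (ctrl.tip_extent is the distance from the TCP to the fingertips, in m); z points along the fingers, y is the line along which they close (so a half turn about z gives the same grasp; the last joint's range is limited). The gripper opens to 85 mm and grips with 20 to 120 N. Pads are 22 mm wide; open, the fingers measure 114 mm over their backs; the gripper's body (76 mm by 85 mm) begins 54 mm behind the grasp point. The pads swing forward as they close: fully open they stand 13 mm farther back than shut.
Start: joints at [-1.444, 0.053, 1.613, -0, 1.476, -0.119], TCP at [0.152, -0.606, 0.304] pointing down, gripper open.
Joint ranges: [-3.01, 3.01], [-1.01, 2.22], [0.06, 2.58], [-1.02, 4.17], [0.09, 2.62], [-3.14, 3.14]. Speed limits (rad/s): [2.57, 2.57, 3.14, 3.14, 3.14, 3.14].

INTERFACE

Orientations are given as a rotation vector (axis times angle).
In Python, from station import ctrl gives the robot as it stands.
- The arm moves only by the tool apply_moves, never from a script. Its argument "rows" is one flat list of numbers, 6 for each row, row after row: the shift along the tool's x, y, z normalised to -1 to 1, where 1 is 0.6 m, then the turn, a rotation vector about the tool's x, y, z normalised to -1 to 1, where 1 is 90 degrees. A call has 1 to 20 rows; each row is the pose to reach, as a shift and turn from the pose commanded when the call began, along the tool's axes at that moment; what a row does not reach only later rows make up. A row lasts 1/10 s, in which the tool goes at most 50 mm and 8.59 degrees, less where a joint would pass 70% of its speed; a pose out of reach is approached as far as the arm can. A call with a number of a shift or a turn outside -1 to 1 is refused whole. A call with a gripper value outside its range is refused whole. "grip" is the opening, from 0 (shut) to 1 (fully open), set as the call begins (left out, the last holds). The fingers move at their own pace and stop on an object; "grip_force" is the grip in N (left out, the last holds). Time passes only in rows, so rows that repeat a pose let the fingers close. It gives the time, the measured TCP pose, the force, the opening and the grip force at its end, in the units of the state.
- ctrl.get_obs(): the state, without advancing time (a new reading comes with each control period).
- ctrl.get_image(name): name is "scene" or "top" or "wrist"; returns (picture, depth): 480x640x3 uint8, blue, green, red; 480x640 float32, m along the optical axis (not along the pixel's ray), 0 where there is no reading.
- ctrl.camera_model(name): a dict with "mtx" (3x3 intrinsics, pixels), "R" (3x3) and "t" (3): a world point X has camera coordinates R X + t; the wrist camera has in their place "tool_from_camera" (4x4, takes a point from camera to tool coordinates, whose origin is the TCP and whose axes are the flange's). Camera axes: x right, y down, z forward; pixel columns grow to the right and rows downward; lengths in m; the calibration is good to about 2 mm. A picture is of the moment at which its call begins: read the wrist's pose just before it. camera_model takes no time and is no camera call.
- ctrl.finish_job(): hands the job in; it is judged then, once.
The state is a dict: "t": time; "q": joint angles; "dq": joint speeds; "effort": joint torques, N m; "tool_pos": TCP position; "tool_rot": TCP orientation; "contact_force": force on the tool from outside, world axes, zero at the start; "wrist_torque": the same for the moment, N m; "opening": finger opening in m; "grip_force": force on a finger pad.
Only numpy, scipy, OpenCV 4.12 (cv2) and the standard library are available. Lean on these libraries where they do the work, as an engineer would, in place of code of your own. Each camera call takes 0.05 s, during which the arm holds its last target. There are 200 camera calls.

## Working session

There is one attempt and no reset: what is moved stays moved. The work goes in short steps, Python scripts to look and compute and a tool call to move; the robot and the scene stay as the last step left them, time stands still between calls to the robot, and variables do not carry over. Pictures are saved under pics/ and viewed, at most 10 in all, crops included, and the job is handed in when it is done.

Besides the shell and the picture viewer there is one more tool, called after "Emit:" as name(argument=value, ...), one argument or row to a line, values as JSON. apply_moves: Moves the arm, as the interface text tells. Its arguments: {"type":"object","properties":{"rows":{"type":"array","items":{"type":"number"}},"grip":{"type":"number"},"grip_force":{"type":"number"}},"required":["rows"]}

```bash
mkdir -p pics; ls
python3 - <<'E'
from station import ctrl
import cv2,numpy as np
o=ctrl.get_obs();print({k:np.round(v,3).tolist() for k,v in o.items()},ctrl.tip_extent)
for n in ("top","scene"):
    p,d=ctrl.get_image(n);cv2.imwrite(f"pics/{n}0.png",p);np.save(f"{n}0.npy",d)
    m=ctrl.camera_model(n);print(n,{k:np.round(v,3).tolist() for k,v in m.items()})
E
```

```text
pics
{'t': 0.0, 'q': [-1.444, 0.053, 1.614, 0.0, 1.476, -0.119], 'dq': [-0.0, -0.001, -0.001, -0.0, 0.002, 0.001], 'effort': [-0.001, -39.368, -37.018, -0.0, 0.007, -0.0], 'tool_pos': [0.152, -0.606, 0.303], 'tool_rot': [-3.116, -0.385, 0.0], 'contact_force': [-0.181, -0.04, -1.14], 'wrist_torque': [-0.022, -0.015, 0.018], 'grip_force': 0.0, 'opening': 0.085} 0.0726
top {'mtx': [[476.384, 0.0, 325.25], [0.0, 476.384, 247.189], [0.0, 0.0, 1.0]], 'R': [[0.027, -1.0, -0.001], [-0.991, -0.026, -0.13], [0.13, 0.005, -0.991]], 't': [-0.027, 0.637, 1.074]}
scene {'mtx': [[464.95, 0.0, 312.898], [0.0, 464.95, 240.59], [0.0, 0.0, 1.0]], 'R': [[-0.684, -0.73, -0.008], [-0.44, 0.421, -0.793], [0.582, -0.539, -0.609]], 't': [0.427, 0.345, 0.543]}
```

View pics/top0.png

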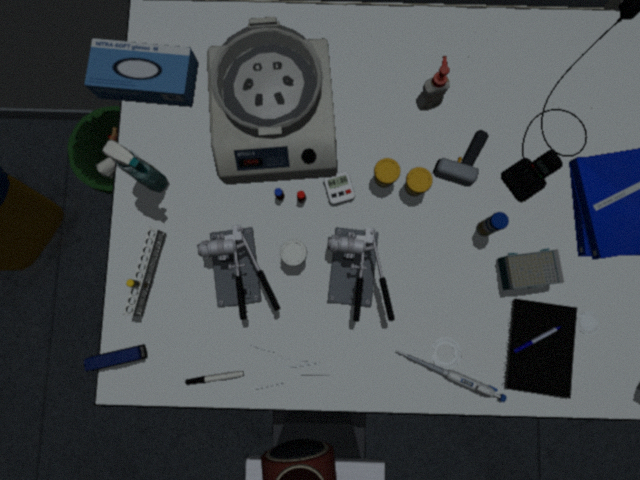

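View pics/scene0.png

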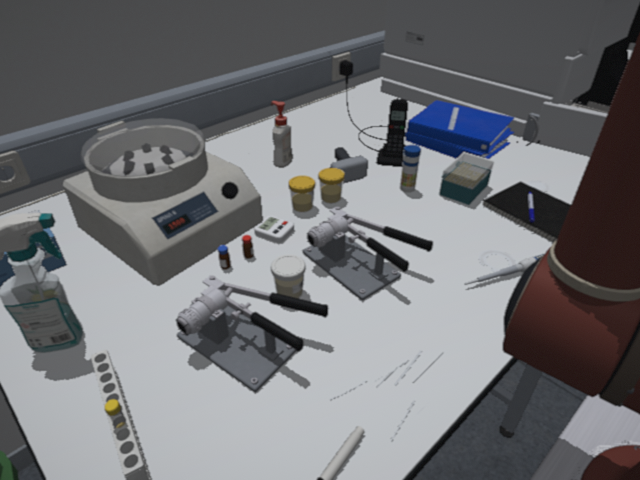

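```bash
cat > h.py <<'E'
from station import ctrl
import cv2,numpy as np
def cast(n,uv,z):
    m=ctrl.camera_model(n);uv=np.atleast_2d(uv).astype(float)
    r=np.c_[uv,np.ones(len(uv))]@np.linalg.inv(m["mtx"]).T@m["R"]
    c=-m["R"].T@m["t"]; s=(z-c[2])/r[:,2]
    return c+r*s[:,None]
E
python3 - <<'E'
from h import *
p=cv2.imread("pics/top0.png");d=np.load("top0.npy")
g=p.max(2)
roi=np.zeros_like(g);roi[225:330,190:410]=1
m=((g<45)&(roi>0)).astype(np.uint8)
n,l,s,c=cv2.connectedComponentsWithStats(m)
for i in range(1,n):
    if s[i,4]<40: continue
    ys,xs=np.where(l==i); w=cast("top",np.c_[xs,ys],.0795)
    r=cv2.minAreaRect(w[:,:2].astype(np.float32)); 
    v=cv2.fitLine(w[:,:2].astype(np.float32),cv2.DIST_L2,0,.01,.01).ravel()
    print(s[i],np.round(r[0],4),np.round(r[1],4),np.round(np.arctan2(v[1],v[0]),3),"ends",np.round(cv2.boxPoints(r),3).tolist(),"depth",np.median(d[ys,xs]))
print("cup",cast("top",[293,253],.07),cast("top",[[279,193],[301,196]],.048))
E
```

```text
[237 246  43  65 410] [0.5587 0.1381] [0.1649 0.0294] 0.6 ends [[0.48399999737739563, 0.10000000149011612], [0.5019999742507935, 0.07699999958276749], [0.6340000033378601, 0.17599999904632568], [0.6159999966621399, 0.19900000095367432]] depth 1.0693481
[332 250  29  17 289] [ 0.6074 -0.0559] [0.0651 0.0345] 1.431 ends [[0.5860000252723694, -0.0860000029206276], [0.6209999918937683, -0.09000000357627869], [0.6290000081062317, -0.026000000536441803], [0.593999981880188, -0.020999999716877937]] depth 1.1423416
[365 251   9  26  82] [ 0.5985 -0.1099] [0.059  0.0153] 0.318 ends [[0.5680000185966492, -0.10999999940395355], [0.5720000267028809, -0.125], [0.6290000081062317, -0.10999999940395355], [0.625, -0.0949999988079071]] depth 1.1431444
[209 253  25  17 212] [0.594  0.2229] [0.0348 0.0542] -1.515 ends [[0.5730000138282776, 0.24699999392032623], [0.5809999704360962, 0.1940000057220459], [0.6150000095367432, 0.1979999989271164], [0.6079999804496765, 0.25200000405311584]] depth 1.1404681
[347 269  17  53 401] [ 0.5278 -0.0841] [0.1136 0.0343] 0.006 ends [[0.4690000116825104, -0.07599999755620956], [0.4740000069141388, -0.10999999940395355], [0.5870000123977661, -0.09200000017881393], [0.5809999704360962, -0.057999998331069946]] depth 1.0665938
[232 271  15  49 362] [0.52   0.1799] [0.1069 0.0314] 0.17 ends [[0.4659999907016754, 0.19300000369548798], [0.46700000762939453, 0.16200000047683716], [0.5740000009536743, 0.16699999570846558], [0.5730000138282776, 0.1979999989271164]] depth 1.0657454
[380 278  14  42 232] [ 0.5211 -0.1489] [0.0946 0.0121] 0.241 ends [[0.4740000069141388, -0.15399999916553497], [0.47699999809265137, -0.16599999368190765], [0.5680000185966492, -0.14399999380111694], [0.5659999847412109, -0.13199999928474426]] depth 1.0624908
cup [[0.61850854 0.06338603 0.07      ]] [[0.7629005  0.10312956 0.048     ]
 [0.75702489 0.05091252 0.048     ]]
```

Run:
```python
from h import *
p=cv2.imread("pics/top0.png");d=np.load("top0.npy")
M=ctrl.camera_model("top")
v,u=np.mgrid[225:330,190:410];z=d[225:330,190:410]
C=np.stack([(u-M["mtx"][0,2])*z/M["mtx"][0,0],(v-M["mtx"][1,2])*z/M["mtx"][1,1],z],-1)
W=(C-M["t"])@M["R"]
g=p[225:330,190:410].max(2)
print(np.percentile(g,[1,3,5,8,12,20]))
m=((g<40)&(W[...,2]>.06)&(W[...,2]<.1)).astype(np.uint8)
n,l,s,c=cv2.connectedComponentsWithStats(m)
for i in range(1,n):
    if s[i,4]<40: continue
    w=W[l==i]; q=w[:,:2]-w[:,:2].mean(0)
    a=np.linalg.svd(q,full_matrices=False)[2][0]; a=-a if a[0]<0 else a
    k=q@a; c0=w[:,:2].mean(0)
    print(s[i,4],"mean",np.round(w.mean(0),4),"ang",round(np.arctan2(a[1],a[0]),3),"near",np.round(c0+a*k.min(),4),"far",np.round(c0+a*k.max(),4),"width",np.ptp(q@[-a[1],a[0]]))
```

```text
[ 8. 16. 29. 40. 57. 66.]
244 mean [0.5327 0.1162 0.079 ] ang 0.489 near [0.4902 0.0936] far [0.5756 0.1391] width 0.01380693576808656
285 mean [0.5163 0.1764 0.0782] ang 0.17 near [0.4666 0.1679] far [0.5646 0.1846] width 0.014748364838819094
252 mean [ 0.5195 -0.0856  0.0784] ang -0.096 near [ 0.4712 -0.081 ] far [ 0.5655 -0.0901] width 0.013815072838550255
225 mean [ 0.5204 -0.1492  0.079 ] ang 0.238 near [ 0.4752 -0.1602] far [ 0.5666 -0.138 ] width 0.011621532123021847
```

Emit:
apply_moves(
  rows=[0.75,-0.51,0,0,0,0,0.75,-0.51,0,0,0,0,0.75,-0.51,0,0,0,0,0.75,-0.51,0,0,0,0,0.75,-0.51,0,0,0,0,0.75,-0.51,0,0,0,0,0.75,-0.51,0,0,0,0,0.75,-0.51,0,0,0,0,0.75,-0.51,0,0,0,0,0.75,-0.51,0,0,0,0,0.75,-0.51,0,0,0,0,0.75,-0.51,0,0,0,0,0.75,-0.51,0,0,0,0,0.75,-0.51,0,0,0,0,0.75,-0.51,0,0,0,0,0.75,-0.51,0,0,0,0],
  grip=0,
  grip_force=60,
)

```text
t: 1.7
tool_pos: [0.5135, -0.2009, 0.3039]
tool_rot: [3.118, 0.382, -0.0]
contact_force: [-0.5, -0.3, -0.5]
opening: -0.0002
grip_force: 0.0
```

Run:
```python
from h import *
o=ctrl.get_obs();print({k:np.round(v,4).tolist() for k,v in o.items()},ctrl.tip_extent)
p,d=ctrl.get_image("wrist");cv2.imwrite("pics/w1.png",p)
print(ctrl.camera_model("wrist"))
```

```text
{'t': 1.7, 'q': [-0.508, -0.1232, 1.7844, -0.0001, 1.4804, 0.8191], 'dq': [0.0046, 0.0, -0.0034, 0.0025, -0.001, 0.0027], 'effort': [0.1433, -31.6232, -37.0434, 0.0056, 0.0015, -0.0012], 'tool_pos': [0.5135, -0.2009, 0.3039], 'tool_rot': [3.1183, 0.3819, -0.0001], 'contact_force': [-0.542, -0.2621, -0.4921], 'wrist_torque': [0.0253, -0.0087, -0.0255], 'grip_force': 0.0, 'opening': -0.0002} 0.0726
{'mtx': array([[421.78461298,   0.        , 320.18666485],
       [  0.        , 421.78461298, 237.22582995],
       [  0.        ,   0.        ,   1.        ]]), 'tool_from_camera': array([[-2.91557099e-04, -9.47405855e-01, -3.20034469e-01,
         8.33171783e-02],
       [ 9.99999927e-01, -1.96681978e-04, -3.28775273e-04,
        -9.88403445e-05],
       [ 2.48538606e-04, -3.20034542e-01,  9.47405843e-01,
        -7.02862935e-02],
       [ 0.00000000e+00,  0.00000000e+00,  0.00000000e+00,
         1.00000000e+00]])}
```

View pics/w1.png

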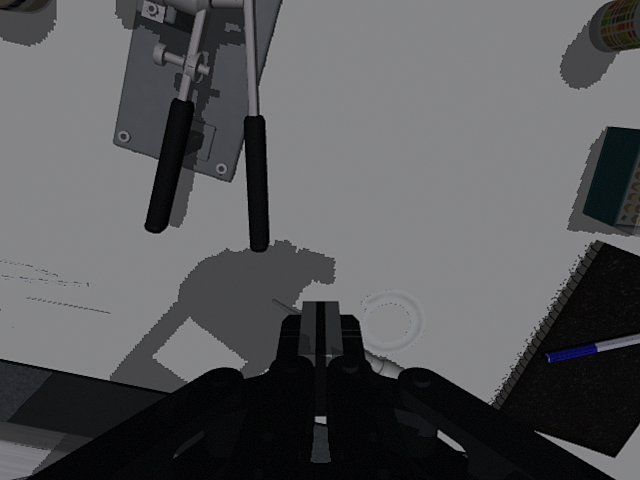

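Emit:
apply_moves(
  rows=[0,0,0.08,0,0,0,0,0,0.16,0,0,0,0,0,0.24,0,0,0,0,0,0.28,0,0,0,0,0,0.298,0,0,0,0,0,0.298,0,0,0,0,0,0.298,0,0,0],
)

```text
t: 2.45
tool_pos: [0.5151, -0.2007, 0.1269]
tool_rot: [3.116, 0.384, 0.004]
contact_force: [0.6, 0.3, 0.4]
opening: -0.0001
grip_force: 0.0
```

Run:
```python
from h import *
o=ctrl.get_obs();print(o['tool_pos'],o['tool_rot'])
p,d=ctrl.get_image("wrist");cv2.imwrite("pics/w2.png",p)
p,d=ctrl.get_image("scene");cv2.imwrite("pics/s2.png",cv2.resize(p[180:330,260:500],None,fx=3,fy=3))
```

```text
[ 0.51508295 -0.20070151  0.12694252] [3.11628893 0.38428879 0.003794  ]
```

View pics/s2.png

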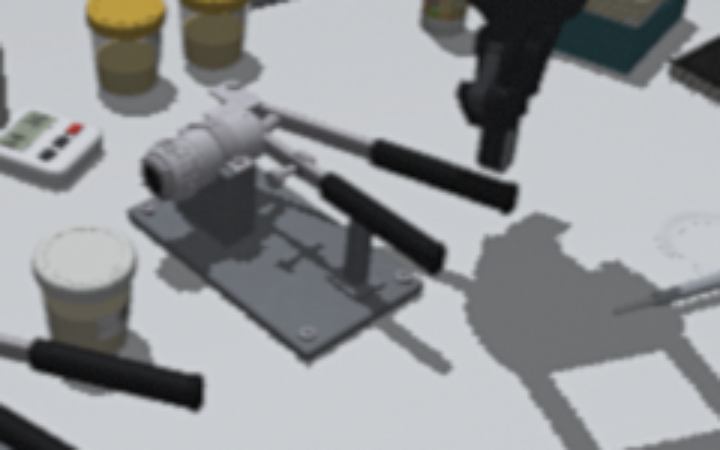

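View pics/w2.png

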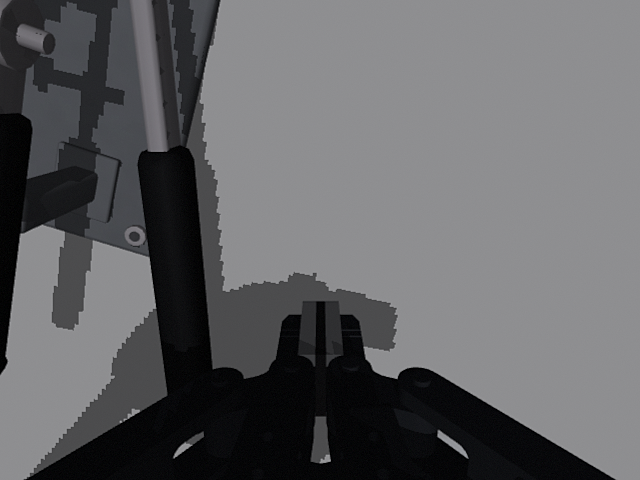

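Run:
```python
from h import *
p,d=ctrl.get_image("wrist");M=ctrl.camera_model("wrist");K=M["mtx"];T=M["tool_from_camera"]
v,u=np.mgrid[290:480,60:600];z=d[290:480,60:600]
C=np.stack([(u-K[0,2])*z/K[0,0],(v-K[1,2])*z/K[1,1],z],-1)
t=(C@T[:3,:3].T+T[:3,3]);ok=(z>0)&(t[...,1]>-.0)&(p[290:480,60:600].max(2)<90)
t=t[ok]
for a in np.arange(-.02,.08,.006):
    s=t[(t[:,2]>=a)&(t[:,2]<a+.006)]
    if len(s):print(round(a,3),len(s),"ymax",s[:,1].max().round(4),"x",s[:,0].min().round(3),s[:,0].max().round(3))
```

```text
-0.014 1414 ymax 0.053 x 0.013 0.02
-0.008 4283 ymax 0.056 x 0.007 0.02
-0.002 4156 ymax 0.0527 x 0.0 0.019
0.004 2622 ymax 0.0475 x -0.007 0.019
0.01 3830 ymax 0.043 x -0.01 0.014
0.016 3220 ymax 0.0385 x -0.01 0.015
0.022 1726 ymax 0.0341 x -0.011 0.016
0.028 514 ymax 0.0269 x -0.009 0.015
0.034 583 ymax 0.0134 x -0.01 0.013
0.04 443 ymax 0.0134 x 0.007 0.013
0.046 401 ymax 0.0136 x 0.007 0.013
0.052 366 ymax 0.0136 x 0.007 0.013
0.058 303 ymax 0.0136 x 0.007 0.013
0.064 143 ymax 0.012 x 0.007 0.012
0.07 4 ymax 0.0046 x 0.011 0.011
```

```bash
cat >> h.py <<'E'
from scipy.spatial.transform import Rotation as Ro
PIN={"R":(np.array([.673,-.1143]),.232),"L":(np.array([.670,.1876]),.49)}
def pose(side,th,g=0,z=.125):
    P,a=PIN[side];a-=th;c,s=np.cos(a),np.sin(a)
    return np.r_[P+np.array([[c,-s],[s,c]])@[-.174,-.0204-g],z],a
def row(side,th,g=0,z=.125,ref=None):
    o=ctrl.get_obs();p0,r0=ref if ref else (o["tool_pos"],o["tool_rot"])
    R0=Ro.from_rotvec(r0);x,a=pose(side,th,g,z)
    R1=Ro.from_euler("z",a)*Ro.from_euler("x",np.pi)
    return np.r_[R0.inv().apply(x-p0)/.6,(R0.inv()*R1).as_rotvec()/(np.pi/2)]
E
python3 - <<'E'
from h import *
np.set_printoptions(suppress=True)
for th,g in((0,.01),(0,.003),(.04,0),(.08,0),(.12,0),(.16,0),(.2,0)):print(th,g,row("R",th,g).round(4).tolist())
E
```

```text
0 0.01 [-0.0008, -0.029, 0.0041, 0.0018, -0.002, 0.0087]
0 0.003 [-0.0007, -0.0407, 0.0041, 0.0018, -0.002, 0.0087]
0.04 0 [-0.0016, -0.0573, 0.004, 0.0018, -0.002, 0.0342]
0.08 0 [-0.0021, -0.069, 0.004, 0.0017, -0.002, 0.0596]
0.12 0 [-0.0021, -0.0807, 0.004, 0.0017, -0.0021, 0.0851]
0.16 0 [-0.0017, -0.0924, 0.0039, 0.0016, -0.0021, 0.1106]
0.2 0 [-0.0008, -0.104, 0.0039, 0.0016, -0.0021, 0.136]
```

Emit:
apply_moves(
  rows=[0,-0.029,0,0,0,0.009,0,-0.041,0,0,0,0.009,0,-0.046,0,0,0,0.009,-0.001,-0.052,0,0,0,0.022,-0.002,-0.057,0,0,0,0.034,-0.002,-0.063,0,0,0,0.047,-0.002,-0.069,0,0,0,0.06,-0.002,-0.075,0,0,0,0.072,-0.002,-0.081,0,0,0,0.085,-0.002,-0.087,0,0,0,0.098,-0.002,-0.092,0,0,0,0.111,-0.001,-0.098,0,0,0,0.124,-0.001,-0.104,0,0,0,0.136,-0.001,-0.104,0,0,0,0.136,-0.001,-0.104,0,0,0,0.136],
)

```text
t: 4.1
tool_pos: [0.4984, -0.1394, 0.1251]
tool_rot: [3.141, 0.05, 0.0]
contact_force: [2.0, -4.0, 1.6]
opening: 0.0003
grip_force: 2.2
```

Run:
```python
from h import *
np.set_printoptions(suppress=True)
o=ctrl.get_obs();print(o["contact_force"],o["tool_pos"],o["tool_rot"],pose("R",.2))
for th in np.arange(.2,.36,.01):print(th.round(3),row("R",th).round(4).tolist())
```

```text
[ 1.9835939  -4.00808013  1.58886799] [ 0.49835777 -0.13941275  0.12507626] [3.14096912 0.05049606 0.00032778] (array([ 0.49974177, -0.14025661,  0.125     ]), 0.032)
0.2 [0.0023, 0.0015, 0.0001, 0.0001, -0.0001, 0.0001]
0.21 [0.0019, -0.0014, 0.0001, 0.0001, -0.0001, 0.0065]
0.22 [0.0016, -0.0043, 0.0001, 0.0001, -0.0001, 0.0128]
0.23 [0.0014, -0.0072, 0.0001, 0.0001, -0.0001, 0.0192]
0.24 [0.0011, -0.0101, 0.0001, 0.0001, -0.0001, 0.0256]
0.25 [0.0009, -0.0131, 0.0001, 0.0001, -0.0001, 0.0319]
0.26 [0.0007, -0.016, 0.0001, 0.0001, -0.0001, 0.0383]
0.27 [0.0006, -0.0189, 0.0001, 0.0001, -0.0001, 0.0447]
0.28 [0.0005, -0.0218, 0.0001, 0.0001, -0.0001, 0.051]
0.29 [0.0004, -0.0247, 0.0001, 0.0001, -0.0001, 0.0574]
0.3 [0.0003, -0.0276, 0.0001, 0.0001, -0.0001, 0.0638]
0.31 [0.0003, -0.0306, 0.0001, 0.0001, -0.0001, 0.0701]
0.32 [0.0003, -0.0335, 0.0001, 0.0001, -0.0001, 0.0765]
0.33 [0.0003, -0.0364, 0.0001, 0.0001, -0.0001, 0.0829]
0.34 [0.0004, -0.0393, 0.0001, 0.0001, -0.0001, 0.0892]
0.35 [0.0004, -0.0422, 0.0001, 0.0001, -0.0001, 0.0956]
```

Emit:
apply_moves(
  rows=[0,-0.003,0,0,0,0.006,0,-0.006,0,0,0,0.013,0,-0.009,0,0,0,0.019,0,-0.01,0,0,0,0.025,0,-0.01,0,0,0,0.025],
)

```text
t: 4.6
tool_pos: [0.4977, -0.1335, 0.125]
tool_rot: [3.142, -0.011, -0.002]
contact_force: [-0.7, -5.0, 3.1]
opening: 0.0001
grip_force: 2.4
```

Emit:
apply_moves(
  rows=[0,-0.003,0,0,0,0.006,0,-0.003,0,0,0,0.006,0,-0.003,0,0,0,0.006],
)

```text
t: 4.9
tool_pos: [0.4976, -0.1318, 0.1248]
tool_rot: [-3.141, 0.025, 0.003]
contact_force: [-1.7, -5.2, 3.7]
opening: 0.0001
grip_force: 2.5
```

Emit:
apply_moves(
  rows=[0,-0.003,0,0,0,0.006,0,-0.003,0,0,0,0.006,0,-0.003,0,0,0,0.006],
)

```text
t: 5.2
tool_pos: [0.4976, -0.13, 0.1247]
tool_rot: [-3.141, 0.04, 0.003]
contact_force: [-2.4, -5.4, 3.5]
opening: 0.0004
grip_force: 2.6
```

Emit:
apply_moves(
  rows=[0,-0.003,0,0,0,0.006,0,-0.003,0,0,0,0.006,0,-0.003,0,0,0,0.006],
)

```text
t: 5.5
tool_pos: [0.4975, -0.1281, 0.1246]
tool_rot: [-3.141, 0.055, 0.004]
contact_force: [-2.1, -4.7, 4.4]
opening: -0.0001
grip_force: 2.6
```

Emit:
apply_moves(
  rows=[0,-0.003,0,0,0,0.006,0,-0.003,0,0,0,0.006,0,-0.003,0,0,0,0.006],
)

```text
t: 5.8
tool_pos: [0.4974, -0.1263, 0.1246]
tool_rot: [-3.141, 0.07, 0.004]
contact_force: [-1.8, -5.3, 3.4]
opening: -0.0001
grip_force: 2.7
```

Emit:
apply_moves(
  rows=[0,-0.003,0,0,0,0.006,0,-0.003,0,0,0,0.006,0,-0.003,0,0,0,0.006],
)

```text
t: 6.1
tool_pos: [0.4974, -0.1245, 0.1245]
tool_rot: [-3.14, 0.084, 0.005]
contact_force: [-2.5, -5.1, 3.4]
opening: 0.0
grip_force: 2.7
```

Emit:
apply_moves(
  rows=[0,-0.003,0,0,0,0.006,0,-0.003,0,0,0,0.006,0,-0.003,0,0,0,0.006],
)

```text
t: 6.4
tool_pos: [0.4974, -0.1227, 0.1244]
tool_rot: [-3.14, 0.099, 0.005]
contact_force: [-3.3, -5.6, 3.5]
opening: -0.0001
grip_force: 2.8
```

Emit:
apply_moves(
  rows=[0,-0.003,0,0,0,0.006,0,-0.003,0,0,0,0.006,0,-0.003,0,0,0,0.006],
)

```text
t: 6.7
tool_pos: [0.4974, -0.1212, 0.1244]
tool_rot: [3.139, -0.114, -0.006]
contact_force: [-2.8, -7.0, 3.4]
opening: 0.0
grip_force: 3.3
```

Emit:
apply_moves(
  rows=[0,-0.003,0,0,0,0.006,0,-0.003,0,0,0,0.006,0,-0.003,0,0,0,0.006],
)

```text
t: 7.0
tool_pos: [0.4974, -0.1206, 0.1245]
tool_rot: [3.135, -0.128, -0.006]
contact_force: [-4.5, -11.4, 2.9]
opening: -0.0001
grip_force: 5.9
```

Emit:
apply_moves(
  rows=[0,-0.003,0,0,0,0.006,0,-0.003,0,0,0,0.006,0,-0.003,0,0,0,0.006],
)

```text
t: 7.3
tool_pos: [0.4973, -0.1199, 0.1245]
tool_rot: [3.132, -0.142, -0.007]
contact_force: [-6.1, -15.9, 2.3]
opening: -0.0001
grip_force: 8.5
```

Run:
```python
from h import *
p,d=ctrl.get_image("wrist");cv2.imwrite("pics/w3.png",p)
```

```text
(no output)
```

View pics/w3.png

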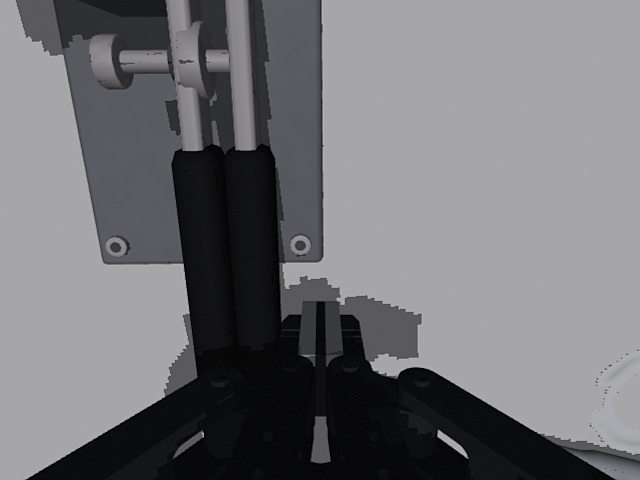

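Emit:
apply_moves(
  rows=[0,0.015,0,0,0,0,0,0.03,0,0,0,-0.02,0,0.045,0,0,0,-0.04,0,0.06,0,0,0,-0.07,0,0.075,0,0,0,-0.1,0,0.09,0,0,0,-0.13,0,0.11,0,0,0,-0.16,0,0.13,0,0,0,-0.18,0,0.15,0,0,0,-0.2,0,0.15,-0.05,0,0,-0.2,0,0.15,-0.12,0,0,-0.2,0,0.15,-0.17,0,0,-0.2,0,0.15,-0.17,0,0,-0.2,0,0.15,-0.17,0,0,-0.2],
)

```text
t: 8.75
tool_pos: [0.4903, -0.2061, 0.2265]
tool_rot: [-3.12, -0.349, 0.001]
contact_force: [-0.3, 0.3, -0.5]
opening: 0.0005
grip_force: 0.0
```

Run:
```python
from h import *
np.set_printoptions(suppress=True)
o=ctrl.get_obs();print(o["tool_pos"],row("L",0,.025,z=.225).round(4).tolist(),pose("L",0,.025))
p,d=ctrl.get_image("top");M=ctrl.camera_model("top")
v,u=np.mgrid[225:330,190:410];z=d[225:330,190:410]
C=np.stack([(u-M["mtx"][0,2])*z/M["mtx"][0,0],(v-M["mtx"][1,2])*z/M["mtx"][1,1],z],-1)
W=(C-M["t"])@M["R"];g=p[225:330,190:410].max(2)
m=((g<40)&(W[...,2]>.06)&(W[...,2]<.085)).astype(np.uint8)
n,l,s,c=cv2.connectedComponentsWithStats(m)
for i in range(1,n):
    if s[i,4]<40: continue
    w=W[l==i][:,:2].astype(np.float32);f=cv2.fitLine(w,cv2.DIST_L2,0,.01,.01).ravel();print(s[i,4],w.mean(0),np.arctan2(f[1],f[0]))
```

```text
[ 0.49030315 -0.20607745  0.22646263] [0.1773, -0.4242, 0.0033, -0.0014, -0.0001, -0.1702] (array([0.5378405 , 0.06565318, 0.125     ]), 0.49)
234 [0.5325459  0.11628959] 0.48807603
275 [0.5166049  0.17654769] 0.17195427
251 [ 0.51945215 -0.08555137] -0.09361668
216 [ 0.5189645  -0.14963144] 0.25056666
```

Emit:
apply_moves(
  rows=[0.177,-0.424,0,0,0,-0.17,0.177,-0.424,0,0,0,-0.17,0.177,-0.424,0,0,0,-0.17,0.177,-0.424,0,0,0,-0.17,0.177,-0.424,0,0,0,-0.17,0.177,-0.424,0,0,0,-0.17,0.177,-0.424,0,0,0,-0.17,0.177,-0.424,0,0,0,-0.17,0.177,-0.424,0,0,0,-0.17,0.177,-0.424,0,0,0,-0.17],
)

```text
t: 9.8
tool_pos: [0.5378, 0.0635, 0.2264]
tool_rot: [-3.048, -0.758, 0.002]
contact_force: [0.5, -0.3, -0.2]
opening: 0.0
grip_force: 0.0
```

Run:
```python
from h import *
np.set_printoptions(suppress=True)
o=ctrl.get_obs();print(o["tool_pos"],o["tool_rot"])
for th,g,z in((0,.025,.125),(0,.01,.125),(0,.003,.125),(.04,0,.125),(.08,0,.125),(.12,0,.125),(.16,0,.125),(.2,0,.125)):print(th,g,row("L",th,g,z).round(4).tolist())
```

```text
[0.53775225 0.06350801 0.22639612] [-3.04839073 -0.758164    0.00196245]
0 0.025 [0.002, -0.003, 0.169, -0.0004, 0.0007, -0.0016]
0 0.01 [0.0019, -0.028, 0.169, -0.0004, 0.0007, -0.0016]
0 0.003 [0.0019, -0.0397, 0.169, -0.0004, 0.0007, -0.0016]
0.04 0 [0.0007, -0.0563, 0.169, -0.0004, 0.0007, 0.0239]
0.08 0 [0.0, -0.0679, 0.169, -0.0004, 0.0007, 0.0494]
0.12 0 [-0.0002, -0.0796, 0.169, -0.0004, 0.0007, 0.0748]
0.16 0 [0.0001, -0.0913, 0.1691, -0.0003, 0.0008, 0.1003]
0.2 0 [0.0008, -0.1029, 0.1691, -0.0003, 0.0008, 0.1257]
```

Emit:
apply_moves(
  rows=[0,0,0.08,0,0,0,0,0,0.14,0,0,0,0,-0.003,0.168,0,0,0,0,-0.01,0.168,0,0,0,0.001,-0.028,0.168,0,0,0,0.001,-0.04,0.168,0,0,0,0.001,-0.048,0.168,0,0,0.01,0,-0.056,0.168,0,0,0.024,0,-0.062,0.168,0,0,0.037,0,-0.068,0.168,0,0,0.049,0,-0.074,0.168,0,0,0.062,0,-0.08,0.168,0,0,0.075,0,-0.086,0.168,0,0,0.088,0,-0.091,0.168,0,0,0.1,0,-0.097,0.168,0,0,0.113,0.001,-0.103,0.168,0,0,0.126,0.001,-0.103,0.168,0,0,0.126,0.001,-0.103,0.168,0,0,0.126],
)

```text
t: 11.6
tool_pos: [0.5097, 0.1195, 0.1263]
tool_rot: [3.108, 0.456, 0.0]
contact_force: [3.4, -3.5, 2.6]
opening: 0.0002
grip_force: 2.2
```

Emit:
apply_moves(
  rows=[0,-0.003,0,0,0,0.006,0,-0.006,0,0,0,0.013,0,-0.009,0,0,0,0.019,0,-0.009,0,0,0,0.019],
)

```text
t: 12.0
tool_pos: [0.5077, 0.1246, 0.1261]
tool_rot: [3.115, 0.41, -0.001]
contact_force: [0.5, -5.7, 3.2]
opening: -0.0001
grip_force: 2.4
```

Emit:
apply_moves(
  rows=[0,-0.003,0,0,0,0.006,0,-0.003,0,0,0,0.006,0,-0.003,0,0,0,0.006],
)

```text
t: 12.3
tool_pos: [0.5072, 0.1262, 0.126]
tool_rot: [3.116, 0.395, -0.002]
contact_force: [-0.4, -4.2, 4.3]
opening: -0.0002
grip_force: 2.5
```

Emit:
apply_moves(
  rows=[0,-0.003,0,0,0,0.006,0,-0.003,0,0,0,0.006,0,-0.003,0,0,0,0.006],
)

```text
t: 12.6
tool_pos: [0.5068, 0.1273, 0.126]
tool_rot: [3.116, 0.381, -0.002]
contact_force: [0.1, -7.4, 4.2]
opening: 0.0001
grip_force: 4.0
```

Emit:
apply_moves(
  rows=[0,-0.003,0,0,0,0.006,0,-0.003,0,0,0,0.006,0,-0.003,0,0,0,0.006],
)

```text
t: 12.9
tool_pos: [0.5066, 0.1279, 0.1261]
tool_rot: [3.115, 0.366, -0.002]
contact_force: [-0.1, -13.4, 4.0]
opening: -0.0
grip_force: 6.5
```

Emit:
apply_moves(
  rows=[0,0,0,0,0,0,0,0,0,0,0,0,0,0,0,0,0,0,0,0,0,0,0,0,0,0,0,0,0,0],
)

```text
t: 13.4
tool_pos: [0.5065, 0.1279, 0.126]
tool_rot: [3.115, 0.366, -0.003]
contact_force: [0.7, -14.0, 4.0]
opening: 0.0
grip_force: 6.5
```

Run:
```python
from h import *
p,d=ctrl.get_image("wrist");q,_=ctrl.get_image("top")
cv2.imwrite("pics/w4.png",np.hstack([cv2.resize(p,(400,300)),cv2.resize(q[215:335,185:345],(400,300))]))
print(ctrl.get_obs()["contact_force"])
```

```text
[  0.73044921 -13.07926705   3.6541126 ]
```

View pics/w4.png

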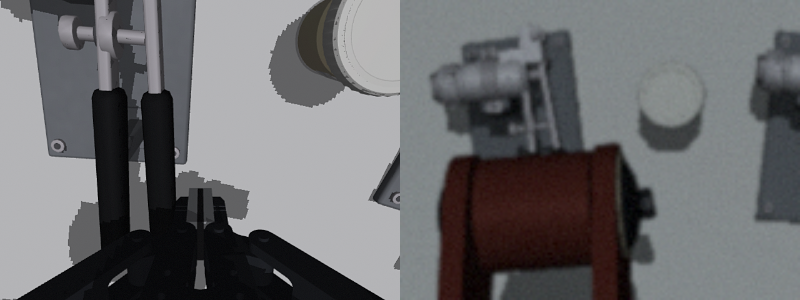

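The left lever is stopped short: a clear gap shows between the sleeves (x≈128 to 142 in the left half), the stop screw touches the lever, and the force is steady at about 13 N. The cup has not moved.

```bash
python3 -c "
from station import ctrl
print(ctrl.finish_job())"
```

```text
the job is handed in; nothing more can be done
None
```

The job is handed in: the left crimper's lever stops short of its bar and is held against its stop at about 13 N, while the right one went right up to its bar and has sprung back open; the hand-in gave no verdict.

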